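# Pull the vacuum unit's filter plate and hold it up to the light panel

### The job

The vacuum unit's filter is due for a clogging check: lift the hinged service flap on its top panel by the pull and fold it right back past upright so that it stays open, then draw the filter plate hidden beneath it straight up out of its slot by its tab. Carry it upright to the inspection light panel and hold it there facing the lit face: square to it, centred on it and about 5 cm in front, without touching the panel. Finish while still holding the plate there in the gripper, with the flap left open and the other things on the bench undisturbed.

Things in the scene. Friction and masses are not known exactly. Their poses are not given: they have to be found in the camera images.
- unit: Vacuum unit, fixed: brown box 280 (x) x 400 (y) x 130 mm high, cream top. Origin: centre of its underside; x from its front (gauge, black knobs) to its back, z up. Filter bay centred at x -25, y -65: a well 112 (x) x 100 mm, floor 52 mm below the top. On the top also: a spindle with brass holder, 116 mm across, at x 45, y 115, 69 mm high; a bare spindle, 48 mm across, at x -85, y 145, 30 mm high.
- flap (a joint): Angle of the service flap, rad: 0 shut over the bay, 1.57 upright, 1.92 at its stop, leaning to the unit's back. Hinged along y on its edge farthest from the unit's front; it opens upward. Plain aluminium plate 132 (x) x 118 (y) x 5 mm, 150 g; the friction hinge (about 0.14 N m) keeps it at whatever angle it is left.
- flap_handle (a point): Centre of the pull on the flap's outer side: round bar, 14 mm thick, 36 mm long, parallel to the hinge, on an 8 x 28 mm web. Its axis is 20 mm above the outer face, 118 mm from the hinge along the flap, 14 mm from the free edge; it swings with the flap. Nothing stands beside its flat ends; gripped by them it turns between the pads, so the tool can stay pointing down all through the swing.
- flap_hinge (a point): Middle of the flap's hinge line, fixed to the unit, 132.5 mm above the table, in the middle of the flap's thickness. Axes as the unit's; the hinge line runs along y.
- slot_mouth (a point): Centre of the filter slot's mouth in the bay floor, fixed to the unit, axes as the unit's, 78 mm above the table. The slot is 104 (along x) x 14 mm (along y) and 66 mm deep, vertical.
- filter: Filter plate, loose, about 120 g, standing in the slot under the flap: aluminium frame with dark mesh, 100 (x) x 10 (y) x 70 mm (z), and a pull tab 32 (x) x 8 (y) x 30 mm high in the middle of its top edge. Origin: centre of its underside, at first 12 mm above the table; the tab spans 70 to 100 mm above it. Its two faces look along its y and are alike; in the slot its axes are the unit's.
- filter_centre (a point): Centre of the filter plate's mesh, 35 mm above the plate's underside, axes as the plate's.
- light: Inspection light panel, fixed: upright LED panel 200 (y) x 150 mm (z), 16 mm thick, top edge 200 mm above the table, on a dark foot 100 x 150 x 10 mm reaching 20 mm before and 80 mm behind it. Origin on the table under the panel's middle. The lit white face looks along its -x, roughly towards the vacuum unit.
- light_face (a point): Centre of the lit face, 125 mm above the table, axes as the light panel's: -x points out of the lit face, y along its width, z up.
- holder_large: Bystander: brass wafer holder lying on the table, 112 mm across, 23 mm high. Origin at the centre of its underside.
- holder_small: Bystander: brass wafer holder lying on the table, 94 mm across, 23 mm high. Origin at the centre of its underside.
- screwdriver: Bystander: screwdriver with a red handle lying on the table, 170 mm long along its x.

How it is judged:
By the outcome, as a careful person would: the job done as asked, in the order asked, and still so for the second after the job is handed in, while the arm keeps its last pose, push and grip.
It also fails if it takes over 51 s, if anything falls off the work surface, if the arm or the gripper's body presses on something with over 40 N, if the wrist force passes 120 N, or if a joint passes its speed limit or range.

### The arm

A 7-joint arm with a two-finger parallel gripper is mounted at the origin on the work surface. World frame = base frame: x ahead of the robot, y to its left, z up, the work surface at z = 0. Lengths are in m, angles in rad, forces in N, time in s.
With the tool pointing down it reaches from about 0.4 to 0.875 m from the base axis. Payload 19.3 kg.
Tool frame: the origin (TCP) lies at the very end of the fingers, on their centre line; the grasp point (between the pads) lies 19 mm behind it; z points along the fingers, y is the line along which they close (so a half turn about z gives the same grasp; the last joint's range is limited). The gripper opens to 85 mm and grips with 20 to 120 N. Pads are 22 mm wide; open, the fingers measure 114 mm over their backs; the gripper's body (76 mm by 85 mm) begins 54 mm behind the grasp point. The pads swing forward as they close: fully open they stand 13 mm farther back than shut.
Start: joints at [1.278, 0.521, -0.036, 1.599, 0.021, 1.021, -0.113], TCP at [0.138, -0.61, 0.198] pointing down, gripper open.
Joint ranges: [-2.91, 2.91], [-0.3, 2.13], [-1.5, 1.42], [0.17, 2.43], [-1.26, 4.41], [0.16, 1.93], [-2.52, 2.52]. Speed limits (rad/s): [1.89, 1.89, 2.39, 2.39, 3.01, 3.01, 3.01].

### API

Orientations are given as a unit quaternion [w, x, y, z].
In Python, from rig import bot gives the robot as it stands. The module is installed in compiled form; this text tells all that it offers.
- The arm moves only by the shell command python3 -m crank 'ROWS' [OPENING]. ROWS is JSON, a list of rows, each an object with "linear": the shift along the world's x, y, z in cm, a list of three; "spin": the turn about the world's z in degrees. In form: [{"linear": [dx, dy, dz], "spin": spin}, ...]. A call has 1 to 5 rows; each row is the pose to reach, as a shift and turn from the pose commanded when the call began; what a row does not reach only later rows make up. A row lasts 1/12 s, in which the tool goes at most 41.7 mm and 7.16 degrees, less where a joint would pass 70% of its speed; a pose out of reach is approached as far as the arm can. A call with a gripper value outside its range is refused whole. OPENING is the opening, from 0 (shut) to 1 (fully open), set as the call begins (- or left out, the last holds). The fingers move at their own pace and stop on an object; the grip force is fixed at half the most. Time passes only in rows, so rows that repeat a pose let the fingers close. It gives the time, the measured TCP pose, the force, the opening and the grip force at its end, in the units of the state.
- bot.observe(): the state, without advancing time (a new reading comes with each control period).
- bot.capture(name): name is "scene" or "top"; returns a dict with "pixels" (480x640x3 uint8, red, green, blue), "depth" (480x640 float32, m along the optical axis (not along the pixel's ray), 0 where there is no reading), "intrinsics" (3x3 intrinsics, pixels), "R" (3x3) and "t" (3): a world point X has camera coordinates R X + t. Camera axes: x right, y down, z forward; pixel columns grow to the right and rows downward; lengths in m; the calibration is good to about 2 mm. A picture is of the moment at which its call begins.
- bot.sign_off(): hands the job in; it is judged then, once.
The state is a dict: "time_s": time; "qpos": joint angles; "joint_vel": joint speeds; "effort": joint torques, N m; "eef_pos": TCP position; "orientation": TCP orientation; "force": force on the tool from outside, world axes, zero at the start; "wrist_torque": the same for the moment, N m; "width": finger opening in m; "grip_force": force on a finger pad.
Only numpy, scipy, OpenCV 4.12 (cv2) and the standard library are available. Lean on these libraries where they do the work, as an engineer would, in place of code of your own. Each camera call takes 0.05 s, during which the arm holds its last target. There are 200 camera calls.

## Working session

There is one attempt and no reset: what is moved stays moved. The work goes in short steps, Python scripts to look and compute and a shell command to move; the robot and the scene stay as the last step left them, time stands still between calls to the robot, and variables do not carry over. Pictures are saved under pics/ and viewed, at most 10 in all, crops included, and the job is handed in when it is done.

```bash
mkdir -p pics; python3 - <<'E'
from rig import bot
import cv2,numpy as np
o=bot.observe();print({k:np.round(v,3).tolist() for k,v in o.items()})
for n in("scene","top"):
    c=bot.capture(n);cv2.imwrite(f"pics/{n}0.png",c["pixels"][:,:,::-1]);np.savez(f"{n}0.npz",**c)
    print(n,(-c["R"].T@c["t"]).round(3),c["R"].round(3).tolist())
E
```

```text
{'time_s': 0.0, 'qpos': [1.278, 0.522, -0.036, 1.6, 0.021, 1.021, -0.113], 'joint_vel': [0.0, -0.003, 0.0, 0.001, 0.0, 0.0, 0.001], 'effort': [0.0, -92.711, 1.98, -36.994, 0.018, 0.008, -0.0], 'eef_pos': [0.138, -0.609, 0.198], 'orientation': [-0.001, 0.994, 0.111, -0.0], 'force': [-0.233, 0.729, -0.351], 'wrist_torque': [-0.008, -0.026, -0.015], 'grip_force': 0.0, 'width': 0.086}
scene [ 1.233 -0.302  0.962] [[0.314, 0.949, 0.02], [0.703, -0.218, -0.677], [-0.638, 0.226, -0.736]]
top [ 0.45  -0.064  1.291] [[0.029, -1.0, -0.003], [-0.999, -0.029, -0.038], [0.038, 0.004, -0.999]]
```

View pics/scene0.png

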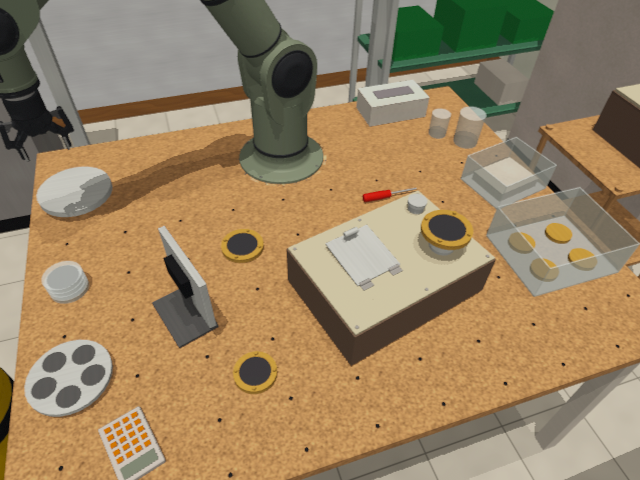

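View pics/top0.png

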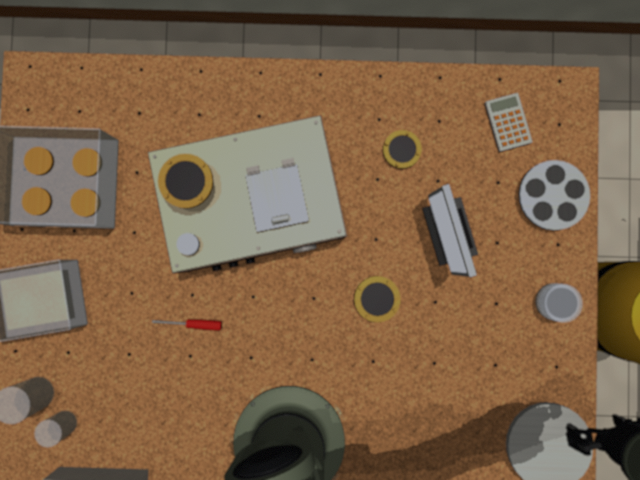

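The scene view shows the unit with its shut flap (about 362,252) and the light panel (190,275). In the top view the unit spans (150,155)-(345,235), the pull is at (280,219), and the panel's top edge runs (440,190)-(470,275) with the lit side facing left, towards the unit.

```bash
cat > h.py <<'E'
import numpy as np,cv2
def cloud(c):
    K,d=c["intrinsics"],c["depth"]; v,u=np.mgrid[:480,:640]
    P=np.stack([(u-K[0,2])*d/K[0,0],(v-K[1,2])*d/K[1,1],d],-1)
    W=(P-c["t"])@c["R"]; W[d==0]=np.nan; return W
def rect(p):
    r=cv2.minAreaRect((p[:,:2]*1000).astype(np.float32)); return r,cv2.boxPoints(r).round(1).tolist()
E
python3 - <<'E'
from h import *
for n in("top","scene"):
    c=dict(np.load(n+"0.npz"));W=cloud(c);z=W[...,2]
    def m(a,b,x0,x1,y0,y1): return (z>a)&(z<b)&(W[...,0]>x0)&(W[...,0]<x1)&(W[...,1]>y0)&(W[...,1]<y1)
    def big(mk):
        k,l,s,_=cv2.connectedComponentsWithStats(mk.astype(np.uint8)); return W[l==1+s[1:,4].argmax()]
    p=big(m(.122,.142,.3,.9,-.3,.5)); print(n,"unit",rect(p),np.median(p[:,2]))
    for a,b in((.188,.21),(.06,.19)):
        p=big(m(a,b,.3,.75,-.6,-.2)); print("light",a,len(p),rect(p),p.mean(0))
    p=big(m(.143,.17,.45,.62,-.1,.12)); print("handle",len(p),rect(p),p.mean(0),p[:,2].max())
    p=big(m(.17,.23,.5,.9,.1,.35)); print("spindle",rect(p))
E
```

```text
top unit (((588.8453369140625, 107.67340850830078), (280.7684631347656, 401.12640380859375), 13.77363395690918), [[404.70001220703125, 269.0], [500.20001220703125, -120.5], [772.9000244140625, -53.70000076293945], [677.4000244140625, 335.8999938964844]]) 0.1312342725492154
light 0.188 902 (((515.590576171875, -350.6291198730469), (198.94931030273438, 20.0660343170166), 17.803741455078125), [[417.79998779296875, -371.5], [423.8999938964844, -390.6000061035156], [613.4000244140625, -329.79998779296875], [607.2000122070312, -310.70001220703125]]) [ 0.51511045 -0.34929388  0.19921582]
light 0.06 1263 (((513.1996459960938, -342.644775390625), (198.57611083984375, 4.3443498611450195), 17.946413040161133), [[418.1000061035156, -371.20001220703125], [419.3999938964844, -375.29998779296875], [608.2999877929688, -314.1000061035156], [607.0, -310.0]]) [ 0.51316718 -0.34228804  0.13022774]
handle 1347 (((555.1322021484375, 32.06018829345703), (80.03315734863281, 117.9035415649414), 13.881036758422852), [[502.1000061035156, 79.69999694824219], [530.4000244140625, -34.79999923706055], [608.0999755
[... 1117 characters left out ...]
35156, -391.8999938964844], [437.3999938964844, -421.79998779296875], [624.4000244140625, -344.3999938964844], [612.0999755859375, -314.5]]) [ 0.55419116 -0.35468709  0.14063517]
handle 594 (((545.0074462890625, 25.135814666748047), (57.33937072753906, 118.69087982177734), 14.383848190307617), [[502.5, 75.5], [532.0, -39.5], [587.5, -25.200000762939453], [558.0, 89.69999694824219]]) [0.54008595 0.0202954  0.14719652] 0.16988690876511273
spindle (((606.6591796875, 226.1829833984375), (114.53457641601562, 118.61772918701172), 44.73175811767578), [[524.2000122070312, 228.0], [607.7000122070312, 143.6999969482422], [689.0999755859375, 224.39999389648438], [605.5999755859375, 308.6000061035156]])
```

```bash
python3 - <<'E'
from h import *
th=np.radians(13.72);ex=np.array([np.cos(th),np.sin(th)]);ey=np.array([-ex[1],ex[0]])
for n,cc in(("top",(.5888,.1077)),("scene",(.5915,.1037))):
    c=dict(np.load(n+"0.npz"));W=cloud(c);U=np.stack([(W[...,:2]-cc)@ex,(W[...,:2]-cc)@ey,W[...,2]],-1)
    m=(abs(U[...,0]+25)<75)&(abs(U[...,1]+65)<70)&(U[...,2]>.12);p=U[m]*1000
    for a in range(-100,55,10):
        q=p[(p[:,0]>=a)&(p[:,0]<a+10)]
        i=q[abs(q[:,1]+65)<50]
        if len(i):print(a,len(i),np.percentile(i[:,2],[5,50,95]).round(1), end=" | ")
    hh=p[(p[:,2]>151)]
    print("\n",n,"flap y",[ (np.percentile(p[(p[:,2]>134.5+(-0)) &(abs(p[:,0]+20)<30)][:,1],[2,98])).round(1)],"handle",hh.min(0).round(1),hh.max(0).round(1),len(hh))
    v=U[m];
E
python3 - <<'E'
import cv2
a=cv2.imread('pics/top0.png')[140:250,220:330];b=cv2.imread('pics/scene0.png')[210:300,310:420]
a=cv2.resize(a,(396,396),interpolation=2);b=cv2.resize(b,(396,396),interpolation=2)
cv2.imwrite('pics/crop.png',cv2.hconcat([a,b]))
E
```

```text
-100 219 [127.3 131.2 147.2] | -90 226 [143.5 149.6 169.2] | -80 208 [144.3 149.6 176.8] | -70 184 [143.7 147.1 171. ] | -60 202 [142.2 145.3 149. ] | -50 202 [141.6 145.1 148.3] | -40 201 [139.9 144.  148.3] | -30 200 [139.3 143.1 146.4] | -20 201 [138.1 141.8 145. ] | -10 199 [136.9 140.8 144.4] | 0 196 [136.1 139.8 142.9] | 10 202 [135.3 138.7 141.9] | 20 190 [134.8 137.7 141.5] | 30 202 [132.9 136.6 140.7] | 40 178 [127.8 132.9 138.9] | 50 194 [127.5 131.3 135.4] | 
 top flap y [array([-142. ,  155.9])] handle [-633.2 -656.5  151. ] [102.7 171.5 564.1] 11090
-100 11 [143.8 145.8 146.8] | -90 90 [143.4 146.4 149.7] | -80 210 [143.3 147.4 173. ] | -70 176 [141.2 144.7 169.2] | -60 151 [140.8 143.3 145.6] | -50 146 [139.6 142.  144.3] | -40 157 [138.4 141.  143.9] | -30 153 [137.6 140.3 142.3] | -20 156 [136.8 139.2 141.7] | -10 155 [135.7 138.2 140.9] | 0 156 [134.3 137.1 139.2] | 10 164 [133.4 136.2 138.4] | 20 168 [132.2 135.  137.8] | 30 173 [128.7 134.  136.9] | 40 187 [127.1 129.9 136.5] | 50 169 [126.  128.9 132.4] | 
 scene flap y [array([-122.1,  143.1])] handle [-718.6 -660.7  151. ] [ 102.3 1643.1  602.8] 18590
```

View pics/crop.png

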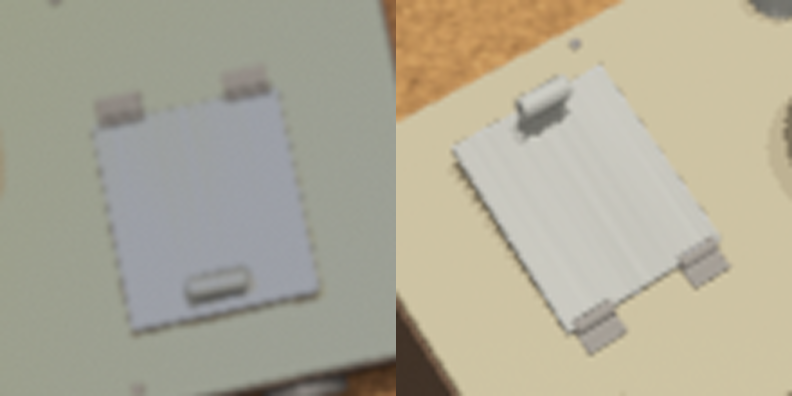

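The close-up shows the flap slightly ajar (about 0.1 rad). The pull is at crop (218,284), which is top-image pixel (280,219), and the hinges are on the far edge. I'll move above the pull.

```bash
python3 - <<'E'
from h import *
for n in("top","scene"):
    W=cloud(dict(np.load(n+"0.npz")));p=W.reshape(-1,3)
    p=p[(np.hypot(p[:,0]-.5335,p[:,1]-.025)<.035)&(p[:,2]>.158)&(p[:,2]<.19)];print(n,len(p),p.mean(0).round(4),p.max(0),rect(p)[0])
E
python3 -m crank '[{"linear":[2,3.2,1.5],"spin":0},{"linear":[4,6.4,3],"spin":0},{"linear":[6,9.6,4],"spin":0},{"linear":[8,12.8,4.5],"spin":0},{"linear":[10,16,5],"spin":1}]' 1
python3 -m crank '[{"linear":[2,3.2,0],"spin":0},{"linear":[4,6.4,0],"spin":0},{"linear":[6,9.6,0],"spin":0},{"linear":[8,12.8,0],"spin":0},{"linear":[10,16,0],"spin":0}]'
python3 -m crank '[{"linear":[2,3.2,0],"spin":0},{"linear":[4,6.4,0],"spin":0},{"linear":[6,9.6,0],"spin":0},{"linear":[8,12.8,0],"spin":0},{"linear":[10,16,0],"spin":0}]'
python3 -m crank '[{"linear":[2,3.2,0],"spin":0},{"linear":[4,6.4,0],"spin":0},{"linear":[6,9.6,0],"spin":0},{"linear":[8,12.8,0],"spin":0},{"linear":[9.5,15.4,0],"spin":0}]'
```

```text
top 105 [0.5318 0.0258 0.1733] [0.54234803 0.04292855 0.17946576] ((532.20751953125, 26.044763565063477), (13.976666450500488, 35.41661834716797), 14.172101020812988)
scene 98 [0.5367 0.0216 0.169 ] [0.54529829 0.04055879 0.17487844] ((534.4630126953125, 23.037357330322266), (15.101547241210938, 37.11115646362305), 14.361224174499512)
time_s: 0.52
eef_pos: [0.2386, -0.4479, 0.2488]
orientation: [0.0, 0.993, 0.12, -0.0]
force: [0.7, -0.4, -0.2]
width: 0.0853
grip_force: 0.0
time_s: 0.93
eef_pos: [0.3385, -0.2878, 0.2485]
orientation: [0.0, 0.993, 0.12, -0.0]
force: [1.3, -0.3, 0.7]
width: 0.0854
grip_force: 0.0
time_s: 1.35
eef_pos: [0.4386, -0.1278, 0.2485]
orientation: [0.0, 0.993, 0.12, -0.0]
force: [1.0, -1.2, 0.4]
width: 0.0854
grip_force: 0.0
time_s: 1.77
eef_pos: [0.534, 0.0271, 0.2483]
orientation: [-0.0, 0.993, 0.12, -0.0]
force: [0.4, -1.3, -0.8]
width: 0.0856
grip_force: 0.0
```

```bash
python3 -m crank '[{"linear":[0,-0.2,-2.5],"spin":0},{"linear":[0,-0.2,-5],"spin":0},{"linear":[0,-0.2,-7.5],"spin":0},{"linear":[0,-0.2,-9],"spin":0},{"linear":[0,-0.2,-9.5],"spin":0}]'
python3 -m crank '[{"linear":[0,0,0],"spin":0},{"linear":[0,0,0],"spin":0},{"linear":[0,0,0],"spin":0},{"linear":[0,0,0],"spin":0},{"linear":[0,0,0],"spin":0}]' 0
python3 -m crank '[{"linear":[0,0,0],"spin":0},{"linear":[0,0,0],"spin":0},{"linear":[0,0,0],"spin":0},{"linear":[0,0,0],"spin":0},{"linear":[0,0,0],"spin":0}]'
```

```text
time_s: 2.18
eef_pos: [0.5317, 0.0224, 0.1511]
orientation: [-0.0, 0.993, 0.12, -0.002]
force: [-0.3, -0.1, 0.9]
width: 0.0855
grip_force: 0.0
time_s: 2.6
eef_pos: [0.5335, 0.0224, 0.1543]
orientation: [0.0, 0.993, 0.12, 0.001]
force: [0.4, 0.6, -0.4]
width: 0.0256
grip_force: 0.0
time_s: 3.02
eef_pos: [0.5331, 0.0224, 0.1535]
orientation: [-0.0, 0.993, 0.12, -0.0]
force: [0.6, 0.6, -0.5]
width: -0.0
grip_force: 0.0
```

```bash
python3 - <<'E'
import numpy as np
# pull positions rel. to start (a=.105), in cm, world axes
ex=np.array([.9715,.2372])
f=lambda a:(-11.8*np.cos(a)+2.25*np.sin(a),11.8*np.sin(a)+2.25*np.cos(a))
s=f(.105);a=.105;pv=s
for i in range(25):
    x,z=f(a);print(i,round(a,3),np.round([*(ex*(x-s[0])),z-s[1]],2).tolist());a+=.0735
E
```

```text
0 0.105 [0.0, 0.0, 0.0]
1 0.178 [0.28, 0.07, 0.84]
2 0.252 [0.61, 0.15, 1.65]
3 0.326 [1.01, 0.25, 2.43]
4 0.399 [1.46, 0.36, 3.18]
5 0.473 [1.96, 0.48, 3.9]
6 0.546 [2.51, 0.61, 4.58]
7 0.62 [3.11, 0.76, 5.21]
8 0.693 [3.75, 0.92, 5.8]
9 0.767 [4.43, 1.08, 6.33]
10 0.84 [5.15, 1.26, 6.81]
11 0.914 [5.9, 1.44, 7.24]
12 0.987 [6.68, 1.63, 7.61]
13 1.06 [7.48, 1.83, 7.92]
14 1.134 [8.3, 2.03, 8.17]
15 1.207 [9.14, 2.23, 8.36]
16 1.281 [9.99, 2.44, 8.48]
17 1.354 [10.85, 2.65, 8.53]
18 1.428 [11.7, 2.86, 8.53]
19 1.501 [12.56, 3.07, 8.45]
20 1.575 [13.41, 3.27, 8.32]
21 1.648 [14.24, 3.48, 8.12]
22 1.722 [15.06, 3.68, 7.85]
23 1.795 [15.86, 3.87, 7.53]
24 1.869 [16.63, 4.06, 7.14]
```

```bash
python3 - <<'E'
from rig import bot
from h import *
print(bot.observe()["eef_pos"])
o=[]
for n,r in(("top",(120,260,200,340)),("scene",(180,320,290,430))):
    c=bot.capture(n);np.savez(n+"1.npz",**c);a=c["pixels"][r[0]:r[1],r[2]:r[3],::-1];o.append(cv2.resize(a,(400,400),interpolation=2))
cv2.imwrite("pics/miss.png",cv2.hconcat(o))
E
```

```text
[0.53305395 0.02243741 0.15349625]
```

View pics/miss.png

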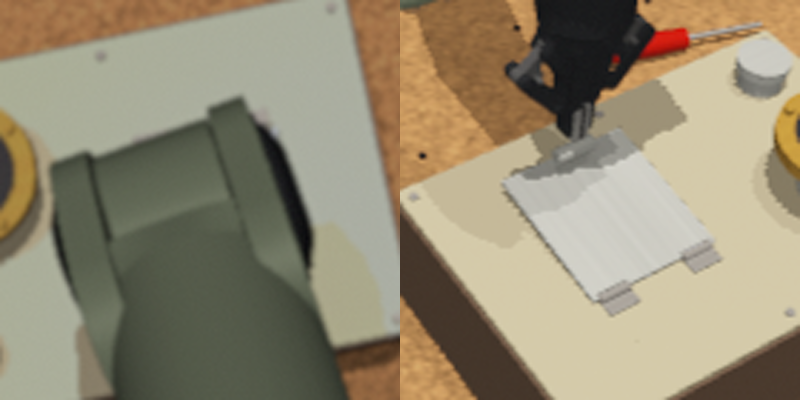

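The pads are shut beside the pull, at scene crop (575,130), while the bar is at (590,152). I'll measure the offset.

```bash
python3 - <<'E'
from h import *
c=dict(np.load("scene1.npz"));W=cloud(c);rgb=c["pixels"]
th=np.radians(13.72);ex=np.array([np.cos(th),np.sin(th)]);ey=np.array([-ex[1],ex[0]])
U=np.stack([(W[...,:2]-(.5915,.1037))@ex,(W[...,:2]-(.5915,.1037))@ey,W[...,2]],-1)*1000
print("tcp in U",(np.array([.533,.0224])-(.590,.1057))@ex,(np.array([.533,.0224])-(.590,.1057))@ey)
for v in range(218,246,2):
    print(v,[(tuple(U[v,u].round(0).astype(int)),int(rgb[v,u].mean())) for u in range(346,364,3)])
m=(abs(U[...,1]+65)<50)
for a in range(-60,40,20):
    q=U[m&(U[...,0]>a)&(U[...,0]<a+10)];print(a,np.median(q[:,2]))
E
```

```text
tcp in U -0.07513045043450092 -0.06740404600251376
218 [((np.int64(-65), np.int64(-87), np.int64(231)), 27), ((np.int64(-63), np.int64(-80), np.int64(229)), 26), ((np.int64(-66), np.int64(-70), np.int64(221)), 57), ((np.int64(-65), np.int64(-62), np.int64(218)), 75), ((np.int64(-134), np.int64(3), np.int64(127)), 110), ((np.int64(-128), np.int64(8), np.int64(129)), 139)]
220 [((np.int64(-75), np.int64(-79), np.int64(212)), 23), ((np.int64(-69), np.int64(-76), np.int64(216)), 25), ((np.int64(-66), np.int64(-70), np.int64(215)), 93), ((np.int64(-67), np.int64(-60), np.int64(210)), 81), ((np.int64(-127), np.int64(-2), np.int64(129)), 96), ((np.int64(-125), np.int64(6), np.int64(126)), 127)]
222 [((np.int64(-73), np.int64(-80), np.int64(208)), 24), ((np.int64(-69), np.int64(-75), np.int64(209)), 27), ((np.int64(-64), np.int64(-71), np.int64(211)), 95), ((np.int64(-66), np.int64(-61), np.int64(204)), 86), ((np.int64(-122), np.int64(-5), np.int64(128)), 130), ((np.int64(-116), np.int64(0), np.int64(130)), 140)]
224 [((np.int64(-75), np.int64(-78), np.int64(199)), 28), ((np.int64(-70), np.i
[... 2943 characters left out ...]
t64(-68), np.int64(-70), np.int64(142)), 186), ((np.int64(-62), np.int64(-66), np.int64(145)), 185), ((np.int64(-58), np.int64(-61), np.int64(146)), 187), ((np.int64(-55), np.int64(-54), np.int64(145)), 183), ((np.int64(-54), np.int64(-46), np.int64(141)), 196)]
244 [((np.int64(-64), np.int64(-82), np.int64(145)), 184), ((np.int64(-60), np.int64(-76), np.int64(146)), 186), ((np.int64(-59), np.int64(-68), np.int64(143)), 184), ((np.int64(-56), np.int64(-62), np.int64(142)), 188), ((np.int64(-53), np.int64(-55), np.int64(141)), 202), ((np.int64(-49), np.int64(-50), np.int64(141)), 203)]
-60 405.9565438281169
-40 445.06741593331236
-20 500.3873907826642
0 137.2922563083073
20 135.02072321799255
```

```bash
python3 -m crank '[{"linear":[0,0,2.5],"spin":0},{"linear":[0,0,5],"spin":0},{"linear":[0,0,7.5],"spin":0},{"linear":[0,0,10],"spin":0},{"linear":[0,0,10],"spin":0}]'
python3 - <<'E'
from rig import bot
from h import *
e=bot.observe()["eef_pos"];c=bot.capture("scene");np.savez("scene2.npz",**c)
p=c["R"]@e+c["t"];q=c["intrinsics"]@p;u,v=(q[:2]/q[2]).astype(int);print(e,u,v)
W=cloud(c)
for r in range(v-40,v+14,3): print(r,W[r,u-6:u+8:3].round(3).tolist())
a=c["pixels"][v-80:v+60,u-70:u+70,::-1].copy();a[80,70]=(0,0,255);cv2.imwrite("pics/tip.png",cv2.resize(a,(560,560),interpolation=0))
E
```

```text
time_s: 3.53
eef_pos: [0.5348, 0.0228, 0.2578]
orientation: [0.0, 0.993, 0.12, 0.003]
force: [0.2, 0.7, -0.4]
width: -0.0001
grip_force: 0.0
[0.53483728 0.0228255  0.2578206 ] 352 202
162 [[0.551, -0.008, 0.387], [0.552, -0.002, 0.386], [0.549, 0.006, 0.383], [0.558, 0.008, 0.388], [0.555, 0.015, 0.385]]
165 [[0.55, -0.007, 0.379], [0.551, -0.001, 0.378], [0.551, 0.005, 0.377], [0.553, 0.011, 0.377], [0.553, 0.017, 0.376]]
168 [[0.529, 0.003, 0.353], [0.547, 0.001, 0.367], [0.548, 0.007, 0.367], [0.554, 0.011, 0.37], [0.551, 0.019, 0.366]]
171 [[0.526, 0.005, 0.342], [0.531, 0.009, 0.345], [0.548, 0.008, 0.358], [0.555, 0.011, 0.363], [0.554, 0.018, 0.361]]
174 [[0.538, 0.0, 0.345], [0.535, 0.008, 0.341], [0.547, 0.009, 0.35], [0.553, 0.013, 0.354], [0.536, 0.027, 0.337]]
177 [[0.552, -0.006, 0.35], [0.546, 0.003, 0.343], [0.546, 0.01, 0.342], [0.549, 0.015, 0.342], [0.539, 0.026, 0.332]]
180 [[0.552, -0.005, 0.342], [0.554, 0.0, 0.343], [0.547, 0.01, 0.335], [0.551, 0.015, 0.336], [0.542, 0.026, 0.326]]
183 [[0.184, 0.156, -0.005], [0.534, 0.01, 0.316], [0.544, 0.012, 0.324], [0.545
[... 540 characters left out ...]
1], [0.256, 0.138, -0.0], [0.257, 0.147, -0.001], [0.261, 0.155, -0.0], [0.264, 0.164, -0.0]]
201 [[nan, nan, nan], [0.27, 0.133, 0.001], [0.268, 0.143, -0.002], [0.271, 0.152, -0.003], [0.276, 0.159, -0.0]]
204 [[0.276, 0.121, -0.002], [0.282, 0.128, 0.002], [0.278, 0.14, -0.005], [0.284, 0.146, -0.001], [0.285, 0.156, -0.003]]
207 [[0.291, 0.116, 0.001], [0.291, 0.125, -0.001], [0.292, 0.134, -0.003], [0.294, 0.143, -0.003], [0.298, 0.151, -0.002]]
210 [[0.3, 0.112, -0.002], [0.306, 0.119, 0.001], [0.306, 0.129, -0.001], [0.305, 0.139, -0.005], [0.31, 0.146, -0.002]]
213 [[0.313, 0.108, -0.001], [0.315, 0.116, -0.001], [0.317, 0.124, -0.002], [0.317, 0.134, -0.005], [0.322, 0.141, -0.002]]
```

View pics/tip.png

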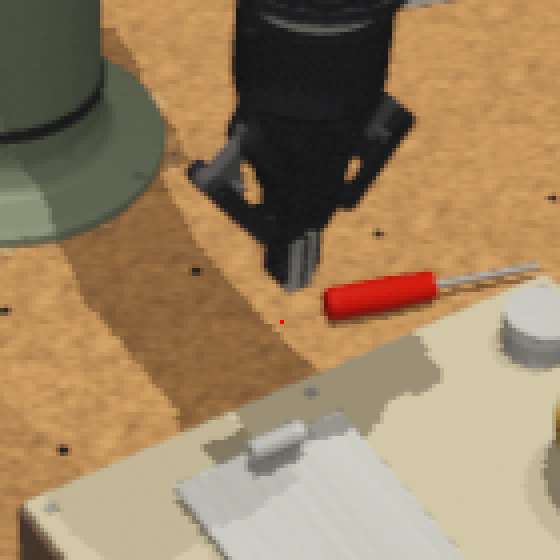

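The crop shows the shut fingertips ending at (300,290), well above the red mark at (281,322) where the reported TCP projects. So the real tip is about 34 mm higher than reported; x and y agree. I'll use tip = eef_z + 34 mm and retry the grasp.

```bash
python3 -m crank '[{"linear":[0,0,-2],"spin":0},{"linear":[0,0.1,-4],"spin":0},{"linear":[0,0.1,-6],"spin":0},{"linear":[0,0.1,-7],"spin":0},{"linear":[0,0.1,-7],"spin":0}]' 1
python3 -m crank '[{"linear":[0,0,-2.5],"spin":0},{"linear":[0,0,-4.5],"spin":0},{"linear":[0,0,-5.8],"spin":0},{"linear":[0,0,-6.2],"spin":0},{"linear":[0,0,-6.2],"spin":0}]'
python3 -m crank '[{"linear":[0,0,0],"spin":0},{"linear":[0,0,0],"spin":0},{"linear":[0,0,0],"spin":0},{"linear":[0,0,0],"spin":0},{"linear":[0,0,0],"spin":0}]' 0
python3 -m crank '[{"linear":[0,0,0],"spin":0},{"linear":[0,0,0],"spin":0},{"linear":[0,0,0],"spin":0}]'
```

```text
time_s: 4.0
eef_pos: [0.5317, 0.0233, 0.1811]
orientation: [-0.0, 0.993, 0.12, -0.002]
force: [-0.2, -0.7, 0.4]
width: 0.0604
grip_force: 0.0
time_s: 4.42
eef_pos: [0.5329, 0.0235, 0.1213]
orientation: [-0.0, 0.993, 0.12, -0.0]
force: [-0.3, -0.1, 0.8]
width: 0.0849
grip_force: 0.0
time_s: 4.83
eef_pos: [0.5327, 0.0248, 0.1219]
orientation: [-0.001, 0.993, 0.12, 0.0]
force: [-3.0, 5.3, 0.9]
width: 0.0345
grip_force: 60.4
time_s: 5.08
eef_pos: [0.5327, 0.0248, 0.1218]
orientation: [-0.001, 0.993, 0.12, -0.0]
force: [-3.8, 7.9, 0.9]
width: 0.0345
grip_force: 60.4
```

```bash
python3 -m crank '[{"linear":[0.28,0.17,0.84],"spin":0},{"linear":[0.61,0.25,1.65],"spin":0},{"linear":[1.01,0.35,2.43],"spin":0},{"linear":[1.46,0.46,3.18],"spin":0},{"linear":[1.96,0.58,3.9],"spin":0}]'
```

```text
time_s: 5.5
eef_pos: [0.5534, 0.0299, 0.1614]
orientation: [-0.0, 0.993, 0.12, 0.0]
force: [6.3, 4.5, -12.0]
width: 0.0343
grip_force: 60.8
```

```bash
python3 -m crank '[{"linear":[0.6,0.13,0.63],"spin":0},{"linear":[1.2,0.28,1.24],"spin":0},{"linear":[1.85,0.44,1.82],"spin":0},{"linear":[2.53,0.6,2.34],"spin":0},{"linear":[3.25,0.78,2.82],"spin":0}]'
```

```text
time_s: 5.92
eef_pos: [0.5851, 0.0376, 0.1892]
orientation: [-0.0, 0.993, 0.12, -0.001]
force: [0.8, 4.2, -11.0]
width: 0.0343
grip_force: 60.7
```

```bash
python3 -m crank '[{"linear":[0.77,0.18,0.36],"spin":0},{"linear":[1.55,0.37,0.7],"spin":0},{"linear":[2.36,0.57,0.99],"spin":0},{"linear":[3.18,0.77,1.23],"spin":0},{"linear":[4.02,0.97,1.41],"spin":0}]'
```

```text
time_s: 6.33
eef_pos: [0.6252, 0.0474, 0.2036]
orientation: [-0.0, 0.993, 0.12, -0.001]
force: [-7.8, 4.6, 4.2]
width: 0.0335
grip_force: 59.3
```

```bash
python3 -m crank '[{"linear":[0.85,0.21,0.16],"spin":0},{"linear":[1.71,0.42,0.22],"spin":0},{"linear":[2.56,0.63,0.22],"spin":0},{"linear":[3.42,0.84,0.14],"spin":0},{"linear":[4.27,1.04,0.01],"spin":0}]'
```

```text
time_s: 6.75
eef_pos: [0.6685, 0.058, 0.2042]
orientation: [-0.0, 0.993, 0.12, 0.0]
force: [-3.9, 4.5, 3.6]
width: 0.0332
grip_force: 59.2
```

```bash
python3 -m crank '[{"linear":[0.83,0.2,-0.2],"spin":0},{"linear":[1.65,0.39,-0.47],"spin":0},{"linear":[2.45,0.58,-0.79],"spin":0},{"linear":[2.85,0.67,-1.0],"spin":0},{"linear":[2.85,0.67,-1.0],"spin":0}]'
```

```text
time_s: 7.17
eef_pos: [0.6986, 0.0653, 0.1948]
orientation: [-0.001, 0.993, 0.12, 0.002]
force: [2.1, 6.2, 10.1]
width: 0.0324
grip_force: 58.5
```

```bash
python3 -m crank '[{"linear":[0,0,0],"spin":0},{"linear":[0,0,0],"spin":0},{"linear":[0,0,0],"spin":0},{"linear":[0.3,0.1,0],"spin":0},{"linear":[0.8,0.2,0],"spin":0}]' 1
python3 -m crank '[{"linear":[0.3,0.1,1.5],"spin":0},{"linear":[0.3,0.1,4],"spin":0},{"linear":[0.3,0.1,7],"spin":0},{"linear":[0.3,0.1,10],"spin":0},{"linear":[0.3,0.1,12],"spin":0}]'
python3 -m crank '[{"linear":[0,-3.5,0],"spin":0},{"linear":[-1,-7,0],"spin":0},{"linear":[-3,-10.5,0],"spin":0},{"linear":[-5,-14,0],"spin":0},{"linear":[-8,-17,0],"spin":0}]'
python3 -m crank '[{"linear":[-3,-2,0],"spin":0},{"linear":[-6,-4,0],"spin":0},{"linear":[-9,-6,0],"spin":0},{"linear":[-12,-8,0],"spin":0},{"linear":[-14,-9,0],"spin":0}]'
python3 - <<'E'
from rig import bot
from h import *
o=[]
for n,r in(("top",(120,260,200,340)),("scene",(180,320,290,430))):
    c=bot.capture(n);np.savez(n+"3.npz",**c);a=c["pixels"][r[0]:r[1],r[2]:r[3],::-1];o.append(cv2.resize(a,(400,400),interpolation=2))
cv2.imwrite("pics/open.png",cv2.hconcat(o))
th=np.radians(13.72);ex=np.array([np.cos(th),np.sin(th)]);ey=np.array([-ex[1],ex[0]])
for n,cc in(("top",(.5888,.1077)),("scene",(.5915,.1037))):
    c=dict(np.load(n+"3.npz"));W=cloud(c);U=np.stack([(W[...,:2]-cc)@ex,(W[...,:2]-cc)@ey,W[...,2]],-1)*1000
    m=(abs(U[...,0]+25)<50)&(abs(U[...,1]+65)<44)&(U[...,2]<125)
    p=U[m&(U[...,2]>90)];print(n,"tab",len(p),rect(p/1000)[0],np.percentile(p[:,2],[50,90]))
    f=U[m&(U[...,2]<90)];print("floor",np.median(f[:,2]),f.min(0),f.max(0))
    f=U[(U[...,0]>35)&(U[...,0]<130)&(abs(U[...,1]+65)<50)&(U[...,2]>150)&(U[...,2]<280)]
    print("flap",len(f),[ (z,np.median(f[abs(f[:,2]-z)<8][:,0]).round(1)) for z in(160,190,220,250) if (abs(f[:,2]-z)<8).sum()])
E
```

```text
time_s: 7.58
eef_pos: [0.7047, 0.0655, 0.1932]
orientation: [0.0, 0.993, 0.12, 0.0]
force: [0.0, 0.3, -0.6]
width: 0.0856
grip_force: 0.0
time_s: 8.0
eef_pos: [0.7083, 0.067, 0.316]
orientation: [-0.0, 0.993, 0.12, 0.001]
force: [-1.0, -0.9, -0.3]
width: 0.0855
grip_force: 0.0
time_s: 8.42
eef_pos: [0.6279, -0.1051, 0.3123]
orientation: [0.0, 0.993, 0.119, -0.0]
force: [1.6, -1.3, 1.3]
width: 0.0855
grip_force: 0.0
time_s: 8.83
eef_pos: [0.4857, -0.1952, 0.3132]
orientation: [0.0, 0.993, 0.118, -0.0]
force: [0.0, -1.8, 1.0]
width: 0.0856
grip_force: 0.0
top tab 58 ((-25.367591857910156, -66.22653198242188), (8.264212608337402, 31.499963760375977), 88.59506225585938) [112.18661471 115.02689767]
floor 79.02925465869475 [ -74.96841294 -108.99094248   18.45423356] [ 24.84354846 -21.00766694  88.30573216]
flap 1273 [(160, np.float64(40.0)), (190, np.float64(44.8)), (220, np.float64(49.4)), (250, np.float64(58.1))]
scene tab 67 ((-27.5059757232666, -66.13899230957031), (9.574329376220703, 27.871849060058594), 86.22350311279297) [106.44451184 110.68625989]
floor 77.0769038603486 [-74.95799042 -87.32408478  70.90979229] [ -3.28454957 -21.08591278  89.4565683 ]
flap 1014 [(160, np.float64(46.5)), (190, np.float64(51.3)), (220, np.float64(55.7)), (250, np.float64(66.5))]
```

View pics/open.png

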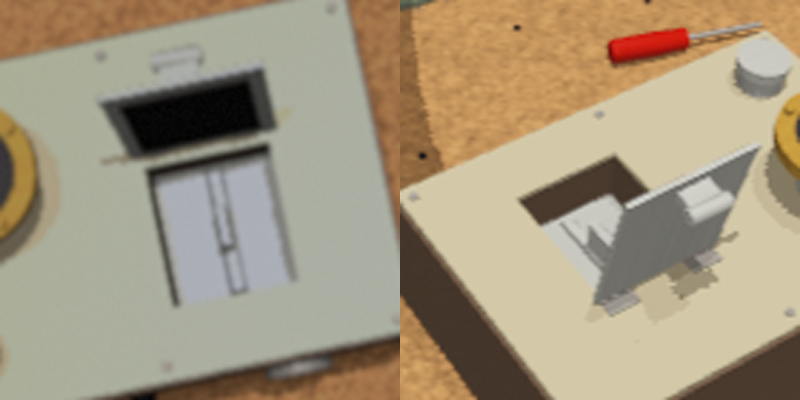

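The flap stands open past upright at crop (185,110) and (680,230). The filter tab is visible in the middle of the bay at crop (220,215), and it measures at unit (-25,-66), top at z 112 mm. I'll check the flap angle.

```bash
python3 - <<'E'
from h import *
th=np.radians(13.72);ex=np.array([np.cos(th),np.sin(th)]);ey=np.array([-ex[1],ex[0]])
for n,cc in(("top",(.5888,.1077)),("scene",(.5915,.1037))):
    c=dict(np.load(n+"3.npz"));W=cloud(c);U=np.stack([(W[...,:2]-cc)@ex,(W[...,:2]-cc)@ey,W[...,2]],-1)*1000
    f=U[(U[...,0]>30)&(U[...,0]<130)&(abs(U[...,1]+65)<56)&(abs(U[...,1]+65)>22)&(U[...,2]>150)&(U[...,2]<255)]
    k=np.ones(len(f),bool)
    for i in range(5):
        p=np.polyfit(f[k,2],f[k,0],1);r=f[:,0]-np.polyval(p,f[:,2]);k=abs(r)<4
    print(n,len(f),k.sum(),p,"angle",np.pi/2+np.arctan(p[0]),f[:,2].max(),f[:,0].max())
E
```

```text
top 597 597 [ 0.16223959 14.53271276] angle 1.7316345078807496 254.97240748885176 58.28817111258554
scene 490 490 [ 0.15534443 21.60010278] angle 1.7249089590796916 254.99893067039608 61.83464221042457
```

Angle is about 1.73, past upright, but I'll nudge it further back with shut fingertips on its inner face, since that also leads me to the filter.

```bash
python3 -m crank '[{"linear":[1.8,3.2,0],"spin":0},{"linear":[3.6,6.4,0],"spin":0},{"linear":[5.4,9.6,0],"spin":0},{"linear":[7.2,12.8,0],"spin":0},{"linear":[9,16,0],"spin":0}]' 0
python3 -m crank '[{"linear":[1.7,2.8,0],"spin":0},{"linear":[3.4,5.6,0],"spin":0},{"linear":[4.9,8.2,0],"spin":0},{"linear":[4.9,8.2,-3],"spin":0},{"linear":[4.9,8.2,-6]," spin":0,"spin":0}]' || true
python3 - <<'E'
from rig import bot
print(bot.observe()["eef_pos"],bot.observe()["time_s"])
E
```

```text
time_s: 9.35
eef_pos: [0.5794, -0.0305, 0.3131]
orientation: [-0.0, 0.993, 0.12, 0.0]
force: [-0.0, -0.9, 0.8]
width: 0.0256
grip_force: 0.0
[ 0.57935241 -0.0305499   0.31309384] 9.35invalid input
```

```bash
python3 -m crank '[{"linear":[1.7,2.8,0],"spin":0},{"linear":[3.4,5.6,0],"spin":0},{"linear":[4.6,8.0,0],"spin":0},{"linear":[4.6,8.0,-3],"spin":0},{"linear":[4.6,8.0,-6],"spin":0}]'
python3 -m crank '[{"linear":[0,0,-3],"spin":0},{"linear":[0,0,-4.7],"spin":0},{"linear":[0,0,-4.7],"spin":0},{"linear":[0,0,-4.7],"spin":0}]'
```

```text
time_s: 9.77
eef_pos: [0.6256, 0.0503, 0.2528]
orientation: [-0.001, 0.993, 0.121, 0.001]
force: [1.3, 0.0, -0.6]
width: 0.0003
grip_force: 0.0
time_s: 10.1
eef_pos: [0.6243, 0.0479, 0.2058]
orientation: [-0.0, 0.993, 0.12, -0.0]
force: [0.1, 0.1, -0.3]
width: 0.0004
grip_force: 0.0
```

```bash
python3 -m crank '[{"linear":[0.9,0.2,0],"spin":0},{"linear":[1.7,0.4,0],"spin":0},{"linear":[2.3,0.55,0],"spin":0},{"linear":[2.9,0.7,0],"spin":0},{"linear":[3.3,0.8,0],"spin":0}]'
python3 -m crank '[{"linear":[0.3,0.08,0],"spin":0},{"linear":[0.6,0.15,0],"spin":0},{"linear":[0.8,0.2,0],"spin":0},{"linear":[0.8,0.2,0],"spin":0}]'
```

```text
time_s: 10.52
eef_pos: [0.6578, 0.0556, 0.2063]
orientation: [-0.0, 0.993, 0.12, 0.0]
force: [-1.4, 0.3, -0.8]
width: 0.0
grip_force: 0.5
time_s: 10.85
eef_pos: [0.6654, 0.0575, 0.2059]
orientation: [-0.0, 0.993, 0.12, 0.0]
force: [-0.1, -0.0, -0.6]
width: 0.0001
grip_force: 0.0
```

```bash
python3 -m crank '[{"linear":[-2.5,-0.6,0],"spin":0},{"linear":[-5,-1.3,0],"spin":0},{"linear":[-7.5,-1.95,0],"spin":0},{"linear":[-8.4,-2.2,0],"spin":0},{"linear":[-8.4,-2.2,0],"spin":0}]' 0.45
python3 -m crank '[{"linear":[0,0,-3],"spin":0},{"linear":[0,0,-6],"spin":0},{"linear":[0,0,-7.5],"spin":0},{"linear":[0,0,-7.5],"spin":0},{"linear":[0,0,-7.5],"spin":0}]'
python3 - <<'E'
from rig import bot
from h import *
print(bot.observe()["eef_pos"])
c=bot.capture("scene");np.savez("scene4.npz",**c);a=c["pixels"][150:300,280:430,::-1]
cv2.imwrite("pics/above.png",cv2.resize(a,(600,600),interpolation=2))
th=np.radians(13.72);ex=np.array([np.cos(th),np.sin(th)]);ey=np.array([-ex[1],ex[0]])
W=cloud(c);cc=(.5915,.1037);U=np.stack([(W[...,:2]-cc)@ex,(W[...,:2]-cc)@ey,W[...,2]],-1)*1000
f=U[(U[...,0]>44)&(U[...,0]<130)&(abs(U[...,1]+65)<56)&(abs(U[...,1]+65)>22)&(U[...,2]>150)&(U[...,2]<250)]
k=np.ones(len(f),bool)
for i in range(5):
    p=np.polyfit(f[k,2],f[k,0],1);k=abs(f[:,0]-np.polyval(p,f[:,2]))<4
print("angle",np.pi/2+np.arctan(p[0]),k.sum())
E
```

```text
time_s: 11.27
eef_pos: [0.5799, 0.0345, 0.2066]
orientation: [0.0, 0.993, 0.119, 0.0]
force: [1.2, 0.2, 0.4]
width: 0.0383
grip_force: 0.0
time_s: 11.68
eef_pos: [0.5817, 0.0358, 0.1308]
orientation: [-0.0, 0.993, 0.12, -0.0]
force: [-0.5, -0.9, -0.2]
width: 0.0385
grip_force: 0.0
[0.58170508 0.03584631 0.1308165 ]
angle 1.881133566537907 255
```

View pics/above.png

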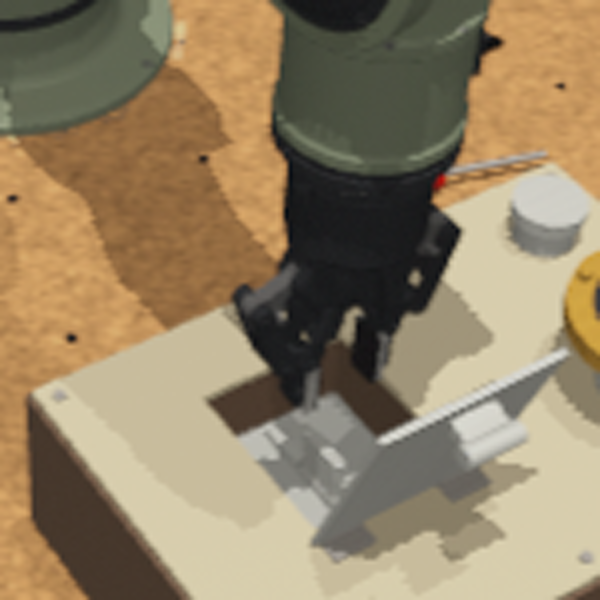

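The picture shows the flap at 1.88 rad, and the open fingers above the bay at (310,390) and (370,370), straddling the tab at (315,450). Next I descend and grip.

```bash
python3 -m crank '[{"linear":[0,0,-2],"spin":0},{"linear":[0,0,-4],"spin":0},{"linear":[0,0,-6],"spin":0},{"linear":[0,0,-7],"spin":0},{"linear":[0,0,-7.6],"spin":0}]'
python3 -m crank '[{"linear":[0,0,0],"spin":0},{"linear":[0,0,0],"spin":0},{"linear":[0,0,0],"spin":0},{"linear":[0,0,0],"spin":0},{"linear":[0,0,0],"spin":0}]' 0
python3 -m crank '[{"linear":[0,0,0],"spin":0},{"linear":[0,0,0],"spin":0},{"linear":[0,0,0],"spin":0}]'
```

```text
time_s: 12.15
eef_pos: [0.5816, 0.0355, 0.0548]
orientation: [-0.0, 0.993, 0.12, 0.0]
force: [-0.1, -0.2, 1.0]
width: 0.038
grip_force: 0.0
time_s: 12.57
eef_pos: [0.582, 0.0356, 0.0562]
orientation: [-0.0, 0.993, 0.12, 0.001]
force: [-0.5, 0.8, 8.0]
width: 0.0068
grip_force: 59.8
time_s: 12.82
eef_pos: [0.582, 0.0356, 0.0562]
orientation: [-0.0, 0.993, 0.12, 0.001]
force: [0.4, 0.7, 7.4]
width: 0.007
grip_force: 59.8
```

```bash
python3 -m crank '[{"linear":[0,0,0.7],"spin":0},{"linear":[0,0,1.6],"spin":0},{"linear":[0,0,2.6],"spin":0},{"linear":[0,0,3.6],"spin":0},{"linear":[0,0,4.6],"spin":0}]'
python3 -m crank '[{"linear":[0,0,1],"spin":0},{"linear":[0,0,2.2],"spin":0},{"linear":[0,0,3.6],"spin":0},{"linear":[0,0,5],"spin":0},{"linear":[0,0,6.5],"spin":0}]'
python3 -m crank '[{"linear":[0,0,1.5],"spin":0},{"linear":[0,0,3],"spin":0},{"linear":[0,0,4],"spin":0},{"linear":[0,0,4.4],"spin":0},{"linear":[0,0,4.4],"spin":0}]'
python3 - <<'E'
from rig import bot
from h import *
o=[]
e=bot.observe()["eef_pos"];print(e)
c=bot.capture("scene");np.savez("scene5.npz",**c);a=c["pixels"][100:300,270:470,::-1]
cv2.imwrite("pics/lift.png",cv2.resize(a,(600,600),interpolation=2))
E
```

```text
time_s: 13.23
eef_pos: [0.5813, 0.0354, 0.1024]
orientation: [0.0, 0.993, 0.12, 0.0]
force: [-0.9, -0.4, -1.1]
width: 0.0069
grip_force: 58.5
time_s: 13.65
eef_pos: [0.5809, 0.0354, 0.1672]
orientation: [-0.0, 0.993, 0.12, -0.0]
force: [0.2, -0.5, -1.8]
width: 0.0066
grip_force: 58.5
time_s: 14.07
eef_pos: [0.5814, 0.0354, 0.2109]
orientation: [0.0, 0.993, 0.12, 0.001]
force: [-0.2, -0.8, -1.5]
width: 0.0067
grip_force: 58.5
[0.58140661 0.03540041 0.21085876]
```

View pics/lift.png

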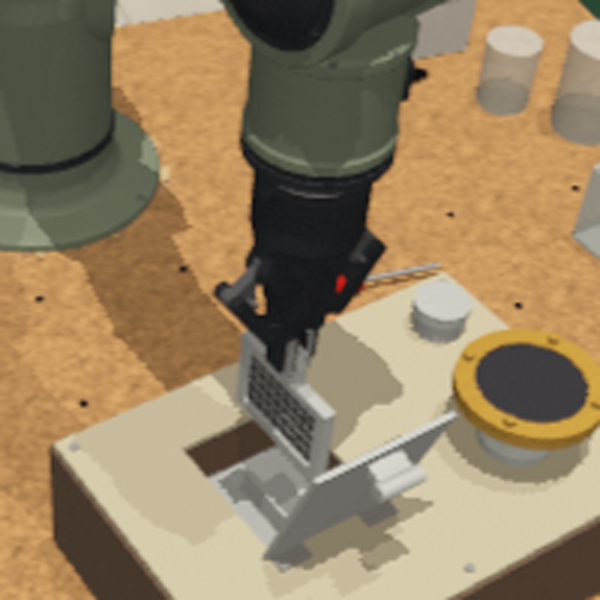

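The plate is held upright and clear of the bay at (290,415), and the flap is still open. Now I carry it to the panel.

```bash
python3 -m crank '[{"linear":[-0.4,-1.5,0.5],"spin":0},{"linear":[-1,-4,1],"spin":0},{"linear":[-1.8,-7,1],"spin":0},{"linear":[-2.6,-10,1],"spin":0},{"linear":[-3.4,-13,1],"spin":0}]'
python3 -m crank '[{"linear":[-0.8,-3,0],"spin":0},{"linear":[-1.6,-6,0],"spin":1},{"linear":[-2.4,-9,0],"spin":2},{"linear":[-3.1,-12,0],"spin":3},{"linear":[-3.8,-14.5,0],"spin":4.2}]'
python3 -m crank '[{"linear":[-0.4,-2,0],"spin":0},{"linear":[-0.8,-3.5,-0.5],"spin":0},{"linear":[-0.8,-4,-2],"spin":0},{"linear":[-0.8,-4,-4],"spin":0},{"linear":[-0.8,-4,-6],"spin":0}]'
python3 -m crank '[{"linear":[0,0,-1.5],"spin":0},{"linear":[0,0,-2.5],"spin":0},{"linear":[0,0,-2.7],"spin":0},{"linear":[0,0,-2.7],"spin":0},{"linear":[0,0,-2.7],"spin":0}]'
python3 - <<'E'
from rig import bot
from h import *
for n in("top","scene"):
    c=bot.capture(n);np.savez(n+"6.npz",**c)
    if n=="scene": cv2.imwrite("pics/hold.png",cv2.resize(c["pixels"][170:370,110:310,::-1],(600,600),interpolation=2))
print({k:np.round(v,4).tolist() for k,v in bot.observe().items() if k in("eef_pos","orientation","force")})
E
```

```text
time_s: 14.53
eef_pos: [0.5461, -0.0958, 0.219]
orientation: [-0.0, 0.993, 0.12, -0.001]
force: [0.6, -0.2, -0.8]
width: 0.0069
grip_force: 58.6
time_s: 14.95
eef_pos: [0.5079, -0.2417, 0.2189]
orientation: [-0.0, 0.988, 0.156, -0.001]
force: [0.5, 0.3, -2.4]
width: 0.0065
grip_force: 58.7
time_s: 15.37
eef_pos: [0.5006, -0.28, 0.1584]
orientation: [-0.0, 0.988, 0.156, -0.0]
force: [0.4, 0.2, -1.8]
width: 0.0069
grip_force: 58.7
time_s: 15.78
eef_pos: [0.5014, -0.2797, 0.1334]
orientation: [0.0, 0.988, 0.156, 0.0]
force: [0.2, -0.5, -1.4]
width: 0.0066
grip_force: 58.6
{'eef_pos': [0.5016, -0.2798, 0.1337], 'orientation': [0.0004, 0.9877, 0.1561, 0.0005], 'force': [-0.6757, 0.2752, -1.0264]}
```

View pics/hold.png

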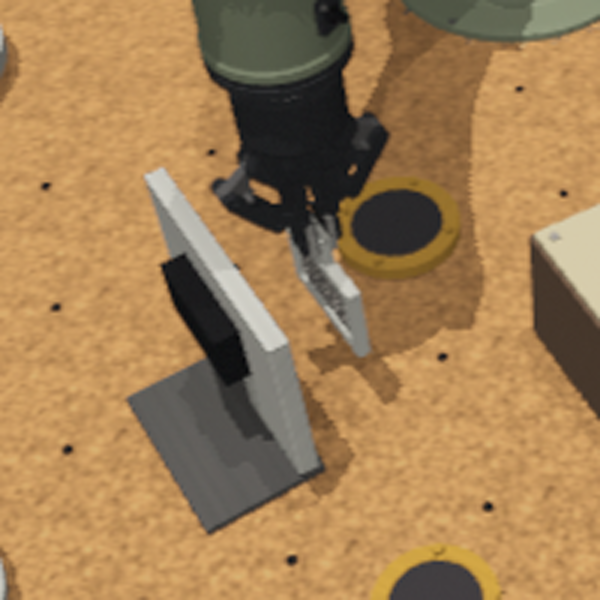

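The plate hangs upright before the panel at (335,290), parallel to it and a bit too far off. I'll close the gap by 16 mm and check it in the panel's frame.

```bash
python3 -m crank '[{"linear":[-0.1,-0.6,0],"spin":0},{"linear":[-0.2,-1.2,0],"spin":0},{"linear":[-0.2,-1.6,0],"spin":0},{"linear":[-0.2,-1.6,0],"spin":0},{"linear":[-0.2,-1.6,0],"spin":0}]'
python3 - <<'E'
from rig import bot
from h import *
e=bot.observe();print(e["eef_pos"],e["orientation"])
th=np.radians(17.9);ly=np.array([np.cos(th),np.sin(th)]);n=np.array([-ly[1],ly[0]])
for k,f in(("scene",(.5155,-.3460)),("top",(.5125,-.3411))):
    c=bot.capture(k);W=cloud(c)
    L=np.stack([(W[...,:2]-f)@n,(W[...,:2]-f)@ly,W[...,2]],-1)*1000
    P=L[(L[...,0]>20)&(L[...,0]<80)&(abs(L[...,1])<75)&(L[...,2]>70)&(L[...,2]<158)]
    print(k,"plate",len(P),"d",np.percentile(P[:,0],[2,50,98]).round(1),"y",np.percentile(P[:,1],[1,99]).round(1),"z",np.percentile(P[:,2],[1,99]).round(1))
    if len(P)>50:
        A=np.c_[P[:,1],P[:,2],np.ones(len(P))]; kk=np.ones(len(P),bool)
        for i in range(6):
            s=np.linalg.lstsq(A[kk],P[kk,0],rcond=None)[0];r=P[:,0]-A@s;kk=abs(r)<3
        print("plane slope y,z,off",s.round(3),kk.sum(), "at centre", (s@[0,125,1]).round(1))
    T=L[(abs(L[...,0]+8)<14)&(abs(L[...,1])<98)&(L[...,2]>192)&(L[...,2]<206)]
    print("panel top",np.percentile(T[:,0],[2,98]).round(1),np.percentile(T[:,1],[1,99]).round(1),T[:,2].mean().round(1))
E
```

```text
time_s: 16.3
eef_pos: [0.499, -0.296, 0.1329]
orientation: [-0.0, 0.988, 0.156, 0.0]
force: [0.5, -0.5, -2.4]
width: 0.0067
grip_force: 58.7
[ 0.49896638 -0.29603496  0.13288913] [-3.82755270e-06  9.87800849e-01  1.55722456e-01  4.48889606e-06]
scene plate 379 d [45.6 48.7 55.8] y [-49.7  51.6] z [ 87.8 157.8]
plane slope y,z,off [2.0000e-03 3.0000e-02 4.4822e+01] 294 at centre 48.6
panel top [-16.3  -0.9] [-95.4  97.2] 198.0
top plate 178 d [47.3 51.9 55.1] y [-46.5  50.1] z [ 89.6 157.7]
plane slope y,z,off [ 1.1000e-02 -1.3000e-02  5.3721e+01] 169 at centre 52.1
panel top [-16.6  -1.3] [88.4 97.7] 199.5
```

The plate is 50 mm in front of the panel, centred to about 1 mm and square. I'll let it settle, then hand in.

```bash
python3 -m crank '[{"linear":[0,0,0],"spin":0},{"linear":[0,0,0],"spin":0},{"linear":[0,0,0],"spin":0},{"linear":[0,0,0],"spin":0},{"linear":[0,0,0],"spin":0}]'
python3 -c "from rig import bot;print(bot.sign_off())"
```

```text
time_s: 16.82
eef_pos: [0.4991, -0.2955, 0.1329]
orientation: [-0.0, 0.988, 0.156, 0.0]
force: [0.9, -0.6, -1.7]
width: 0.0064
grip_force: 58.7
the job is handed in; nothing more can be done
None
```

I handed the job in at 16.8 s: the flap is open at about 1.88 rad, and the gripper holds the filter plate upright about 5 cm in front of the lit panel, square to it and centred to within about 1 mm; the arm never went near the other things on the bench.

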